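Index the die turret of the eyelet press

TASK

Set up the eyelet press for the next batch of ornaments: push the protruding tabs of its die turret sideways with the fingertips, without forcing it, to step the turret round until the green-marked die clicks into its stop directly under the punch, then take the hand away. Leave the ornaments, the jar and everything else on the bench where they are.

Things in the scene. Friction and masses are not known exactly. Their poses are not given: they have to be found in the camera images.
- press: Grey cast-iron bench eyelet press, fixed. Origin: on the turret's vertical turning axis, at bench height; its +x axis points to the column, z up. In its frame (mm): base plate x -80..230, y -80..80, 28 high; column x 165..225, y -35..35, 290 high; the arm and ram guide overhang the turret at x 27..225, y -36..36, z 200..305. The side x < 20 is open from above.
- turret (a joint): Angle (rad) of the die turret about the press's vertical axis, growing counter-clockwise from above, endless. 0 or any whole turn: green die under the punch. Spring click stops every 60 degrees: 4 to 5 N sideways at a tab moves it out; 30 to 40 degrees on it snaps into the next stop and stays. Station k (0 to 5) points at joint + k x 60 degrees, counter-clockwise from the press's +x.
- hub (a point): Centre of the turret's hub nut top, on the axis, 96 mm above the bench. The turret is a dark steel disc, 160 mm in diameter, its top 78 mm up. Six stations, counter-clockwise: 0 green, 1 red, 2 white, 3 blue, 4 yellow, 5 black; each has a collar of that colour with a brass die, 60 mm from the axis, and a tab on the same radius. It can start poised between two stops.
- green_die (a point): Centre of the top of the green-collared brass die, on the turret 60 mm from its axis, 104 mm above the bench.
- green_tab (a point): Top middle of the green-capped tab, 103 mm from the axis, 103 mm above the bench. Six like tabs: upright steel lugs on the rim, 12 mm thick across the turning direction, 88 to 118 mm from the axis, 61 to 103 mm above the bench; the top 12 mm is a cap in the station's colour, 16 mm wide. Under the tabs is only the base plate, 28 mm high.
- punch (a point): Centre of the lower face of the 12 mm brass punch, fixed, 60 mm from the axis along the press's +x, 134 mm above the bench. Holder and ram above it are 28 mm wide, ram top 390 mm up. A steel lever on the press's -y side (y -45..-80) slopes from x 60, z 230 up and back to a black ball at x 222, z 392.
- tree: Loose fir-tree ornament of 4 mm plywood, about 120 x 70 mm, lying on the bench near the press; not to be moved. Origin at the middle of its lower part, underside.
- star: Loose six-pointed star ornament of 4 mm plywood, 84 mm across, lying on the bench to the left; not to be moved. Origin at its centre, underside.
- deer: Loose reindeer ornament of 4 mm plywood, about 95 x 130 mm, lying on the bench to the right; not to be moved. Origin at the middle of its trunk, underside.
- jar: Loose jar of eyelets, 60 mm in diameter, 62 mm tall, upright beside the press; not to be moved. Origin under its centre.
- knife: Loose yellow utility knife with the blade drawn in, 150 x 24 x 19 mm, lying on the bench to the right; not to be moved. Origin at the middle of its underside.
- glue: Loose glue bottle with orange cap, 52 mm in diameter, 150 mm tall, upright at the right; not to be moved. Origin under its centre.
- pencil_cup: Loose white cup of pencils, 76 mm in diameter, 95 mm tall with pencils up to 180 mm, upright at the left; not to be moved. Origin under its centre.

How it is judged (in metres and radians):
On the way:
1. the fingers push the turret round (contact force between the fingers and press above 0.5 N and (velocity of joint turret above 0.03 rad/s or velocity of joint turret below -0.03 rad/s)), for 0.04 s.
At the end, for the whole second after the job is handed in: The green die stands under the punch, its centre within 5 mm of the punch's axis seen from above (about 5 degrees of turret), the turret at rest, and each loose thing within 20 mm of where it stood (horizontal distance between green_die and punch below 0.005 m and velocity of joint turret between -0.05 and 0.05 rad/s and distance of each of tree, star, deer, jar, knife, glue, pencil_cup from where it was at the start of the episode below 0.02 m); the robot touches nothing.
It fails at once if the press is forced: the fingers push on it with more than 40 N (contact force between the fingers and press above 40 N).
It fails at once if a loose thing is lifted, carried or shoved more than 20 mm (distance of any of tree, star, deer, jar, knife, glue, pencil_cup from where it was at the start of the episode above 0.02 m).
It also fails if it takes over 58 s, if anything falls off the work surface, if the arm or the gripper's body presses on something with over 40 N, if the wrist force passes 120 N, or if a joint passes its speed limit or range.

ROBOT

A 6-joint arm with a two-finger parallel gripper is mounted at the origin on the work surface. World frame = base frame: x ahead of the robot, y to its left, z up, the work surface at z = 0. Lengths are in m, angles in degrees, forces in N, time in s.
With the tool pointing down it reaches from about 0.25 to 0.775 m from the base axis. Payload 4 kg.
Tool frame: the origin (TCP) lies on the centre line of the jaws, within the pads' length; the fingertips stand 14 mm ahead of it and the grasp point (between the pads) lies 5 mm behind it; z points along the fingers, y is the line along which they close (so a half turn about z gives the same grasp; the last joint's range is limited). The gripper opens to 85 mm and grips with 20 to 120 N. Pads are 22 mm wide; open, the fingers measure 114 mm over their backs; the gripper's body (76 mm by 85 mm) begins 54 mm behind the grasp point. The pads swing forward as they close: fully open they stand 13 mm farther back than shut.
Start: joints at [-80.564, 4.996, 78.535, -0, 96.463, -5.907], TCP at [0.146, -0.53, 0.245] pointing down, gripper open.
Joint ranges: [-177.83, 177.83], [-43.37, 116.18], [15.69, 146.23], [-61.86, 241.86], [9.47, 152.12], [-147.06, 147.06]. Speed limits (degrees/s): [159.86, 159.86, 180, 180, 180, 180].

INTERFACE

Orientations are given as [roll, pitch, yaw] about the fixed x, y, z axes, in that order (R = Rz(yaw) Ry(pitch) Rx(roll)).
In Python, from cell import sense, grab_frame, hand_in gives the robot as it stands. The module is installed in compiled form; this text tells all that it offers.
- The arm moves only by the tool drive_tool, never from a script. Its argument "deltas" is text: rows parted by semicolons, each of 7 numbers parted by spaces: the shift along the tool's x, y, z in cm, then the turn, a rotation vector about the tool's x, y, z in degrees, then the closure, from 0 (fully open) to 1 (shut). A call has 1 to 12 rows; each row shifts and turns the commanded pose from where the row before left it, along the tool's axes as they then stand; what a row does not reach is not made up. A row lasts 1/8 s, in which the tool goes at most 62.5 mm and 10.7 degrees, less where a joint would pass 70% of its speed; a pose out of reach is approached as far as the arm can. A call with a gripper value outside its range is refused whole. The fingers move at their own pace and stop on an object; "force" is the grip in N (left out, the last holds). Time passes only in rows, so rows that do not move let the fingers close. It gives the time, the measured TCP pose, the force, the opening and the grip force at its end, in the units of the state.
- sense(): the state, without advancing time (a new reading comes with each control period).
- grab_frame(name): name is "scene" or "top" or "wrist"; returns a dict with "img" (480x640x3 uint8, red, green, blue), "camera_matrix" (3x3 intrinsics, pixels), "view" (4x4, takes a point from world to camera coordinates). Camera axes: x right, y up, looking along -z (the intrinsics and any distortion apply to the point x, -y, -z); pixel columns grow to the right and rows downward; lengths in m; the calibration is good to about 2 mm. A picture is of the moment at which its call begins. There is no depth.
- hand_in(): hands the job in; it is judged then, once.
The state is a dict: "time_s": time; "joint_positions": joint angles; "joint_velocities": joint speeds; "joint_efforts": joint torques, N m; "position": TCP position; "ee_rot": TCP orientation; "force": force on the tool from outside, world axes, zero at the start; "moment": the same for the moment, N m; "finger_gap": opening from 0.0 (shut) to 1.0 (fully open); "grasp_force": force on a finger pad.
Only numpy, scipy, OpenCV 4.12 (cv2) and the standard library are available. Lean on these libraries where they do the work, as an engineer would, in place of code of your own. Each camera call takes 0.05 s, during which the arm holds its last target. There are 200 camera calls.

## Working session

There is one attempt and no reset: what is moved stays moved. The work goes in short steps, Python scripts to look and compute and a tool call to move; the robot and the scene stay as the last step left them, time stands still between calls to the robot, and variables do not carry over. Pictures are saved under pics/ and viewed, at most 10 in all, crops included, and the job is handed in when it is done.

Besides the shell and the picture viewer there is one more tool, called by a JSON object that holds its "api" and its "payload". drive_tool: Moves the arm, as the interface text tells. Its arguments: {"type":"object","properties":{"deltas":{"type":"string"},"force":{"type":"number"}},"required":["deltas"]}

```bash
mkdir -p pics; python3 - <<'E'
from cell import *
import cv2,pickle
d={}
for n in("scene","top"):
    f=grab_frame(n);d[n]=f;cv2.imwrite(f"pics/{n}0.png",f["img"][:,:,::-1])
    print(n,f["camera_matrix"].tolist(),f["view"].round(3).tolist(), [k for k in f])
pickle.dump(d,open("f0.pkl","wb"));s=sense();print(s["position"],s["ee_rot"],s["time_s"])
E
```

```text
scene [[434.87804141032746, 0.0, 330.6537084231385], [0.0, 434.87804141032746, 239.1105441607139], [0.0, 0.0, 1.0]] [[-0.509, 0.861, -0.007, 0.305], [-0.588, -0.341, 0.734, 0.214], [0.629, 0.378, 0.679, -1.644], [0.0, 0.0, 0.0, 1.0]] ['img', 'camera_matrix', 'view']
top [[569.4351362118157, 0.0, 316.95049349994315], [0.0, 569.4351362118157, 247.05683268668878], [0.0, 0.0, 1.0]] [[0.004, -1.0, -0.024, -0.003], [0.998, 0.002, 0.067, -0.544], [-0.067, -0.024, 0.997, -1.55], [0.0, 0.0, 0.0, 1.0]] ['img', 'camera_matrix', 'view']
[ 0.14546082 -0.52998197  0.24420724] [-1.79882886e+02 -1.10758717e-02  1.53436108e+01] 0.1
```

View pics/top0.png

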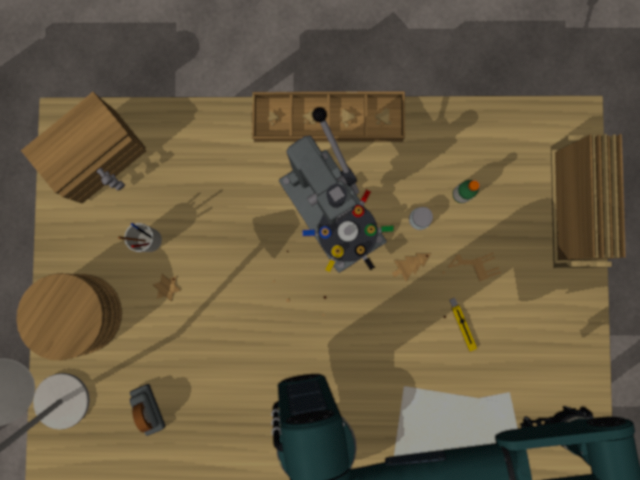

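View pics/scene0.png

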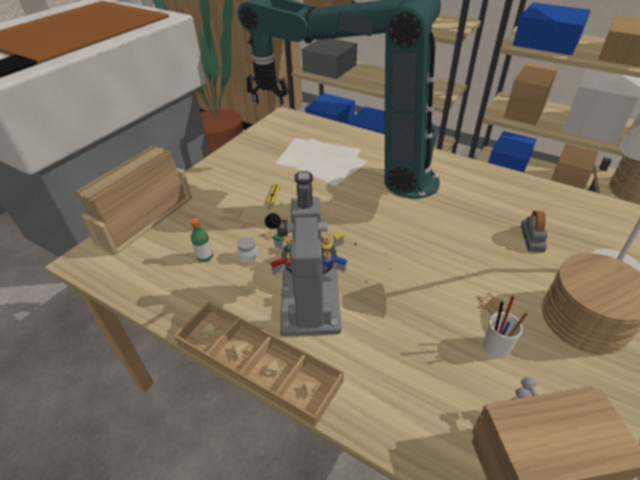

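```bash
cat > h.py <<'E'
import numpy as np,pickle,cv2
def back(f,u,v,z):
    K,V=f["camera_matrix"],f["view"];R,t=V[:3,:3],V[:3,3]
    c=np.linalg.inv(K)@[u,v,1];d=R.T@(c*[1,-1,-1]);o=-R.T@t
    return o+d*(z-o[2])/d[2]
def proj(f,p):
    V=f["view"];c=(V[:3,:3]@np.array(p)+V[:3,3])*[1,-1,-1];q=f["camera_matrix"]@c;return q[:2]/q[2]
E
python3 - <<'E'
from h import *
d=pickle.load(open("f0.pkl","rb"));i=d["top"]["img"][:,:,::-1]
c=cv2.resize(i[150:290,270:450],None,fx=4.4,fy=4.28,interpolation=cv2.INTER_CUBIC);c=cv2.resize(i[150:286,270:450],(720,544),interpolation=cv2.INTER_CUBIC)
cv2.imwrite("pics/c0.png",c)
for p in [(0,0,0),(.146,-.53,.245)]:print(proj(d["top"],p))
E
```

```text
[315.84925064 446.95821285]
[544.93153488 414.64735176]
```

View pics/c0.png

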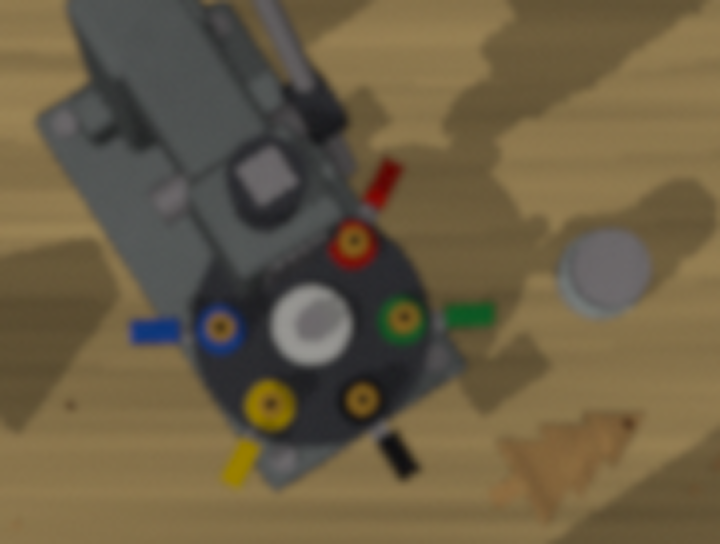

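```bash
python3 - <<'E'
from h import *
d=pickle.load(open("f0.pkl","rb"));f=d["top"]
P={}
for n,x,y,z in [("hub",312,323,.096),("greend",404,318,.104),("green",470,316,.103),("red",384,184,.103),("blue",156,331,.103),("yellow",239,463,.103),("black",399,456,.103),("cornR",465,368,.028),("cornL",280,490,.028),("cornBack",40,120,.028),("jar",608,270,.062),("tree",560,450,.004),("ramtop",265,177,.39),("knob",197,-140,.392)]:
    P[n]=back(f,270+x/4,150+y/4,z); r=P[n]-P["hub"]; print(n,P[n].round(4),round(np.hypot(*r[:2]),4),np.degrees(np.arctan2(r[1],r[0])).round(1))
e=P["cornL"]-P["cornR"];print(np.linalg.norm(e),np.degrees(np.arctan2(-e[0],e[1])))
e=P["cornBack"]-P["cornL"];print(np.linalg.norm(e),np.degrees(np.arctan2(e[1],e[0])))
E
```

```text
hub [ 0.582  -0.0842  0.096 ] 0.0 0.0
greend [ 0.5846 -0.1438  0.104 ] 0.0596 -87.5
green [ 0.5861 -0.1867  0.103 ] 0.1026 -87.7
red [ 0.6727 -0.131   0.103 ] 0.102 -27.3
blue [0.5759 0.0177 0.103 ] 0.1021 93.4
yellow [ 0.49   -0.0367  0.103 ] 0.1036 152.7
black [ 0.4948 -0.1404  0.103 ] 0.1037 -147.2
cornR [ 0.5579 -0.1907  0.028 ] 0.1092 -102.8
cornL [ 0.4742 -0.0646  0.028 ] 0.1096 169.7
cornBack [0.729  0.1014 0.028 ] 0.2368 51.6
jar [ 0.6212 -0.283   0.062 ] 0.2026 -78.8
tree [ 0.503  -0.2583  0.004 ] 0.1911 -114.4
ramtop [ 0.6312 -0.0504  0.39  ] 0.0597 34.6
knob [ 0.801  -0.0139  0.392 ] 0.23 17.8
0.15133731102761305 33.56745653299829
0.30412376324529644 33.08730276274169
```

The top view is clear. The hub is at (348,231) px, green points at −87.6°, and the press yaw is about 33.4°. That puts the joint at about −120°, so the turret needs two steps counter-clockwise. I'll push the yellow tab, which is at 153° on the open front side. First, the approach at height with the fingers shut.

{"api": "drive_tool", "payload": {"deltas": "4 -3.4 0 0 0 0 1;4 -3.4 0 0 0 0 1;4 -3.4 0 0 0 0 1;4 -3.4 0 0 0 0 1;4 -3.4 0 0 0 0 1;4 -3.4 0 0 0 0 1;4 -3.4 0 0 0 0 1;4 -3.4 0 0 0 0 1;4 -3.4 0 0 0 0 1;4 -3.4 0 0 0 0 1;4 -3.4 0 0 0 0 1;4 -3.4 0 0 0 0 1"}}

```text
time_s: 1.6
position: [0.501, -0.0083, 0.2448]
ee_rot: [180.0, 0.0, 15.4]
force: [0.2, -1.6, 0.2]
finger_gap: -0.002
grasp_force: 0.0
```

{"api": "drive_tool", "payload": {"deltas": "1.1 -0.1 0 0 0 0 1;0 0 0 0 0 9 1;0 0 0 0 0 9 1;0 0 0 0 0 9 1;0 0 0 0 0 9 1;0 0 0 0 0 9 1;0 0 0 0 0 9 1;0 0 0 0 0 9.3 1;0 0 0 0 0 0 1;0 0 0 0 0 0 1"}}

```text
time_s: 2.85
position: [0.5106, -0.0066, 0.2451]
ee_rot: [180.0, 0.0, -47.9]
force: [0.2, -1.1, 0.3]
finger_gap: 0.002
grasp_force: 0.0
```

{"api": "drive_tool", "payload": {"deltas": "0 0 2.5 0 0 0 1;0 0 2.5 0 0 0 1;0 0 2.5 0 0 0 1;0 0 2.0 0 0 0 1;0 0 1 0 0 0 1;0 0 0 0 0 0 1"}}

```text
time_s: 3.6
position: [0.5104, -0.0061, 0.1397]
ee_rot: [179.9, 0.1, -47.9]
force: [0.4, 0.1, 0.1]
finger_gap: 0.0
grasp_force: 0.0
```

```bash
python3 - <<'E'
from cell import *
import cv2
a=grab_frame("wrist")["img"];b=grab_frame("scene")["img"][180:320,220:400]
cv2.imwrite("pics/w1.png",cv2.hconcat([cv2.resize(a,(400,300)),cv2.resize(b,(386,300))])[:,:,::-1])
E
```

```text
(no output)
```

View pics/w1.png

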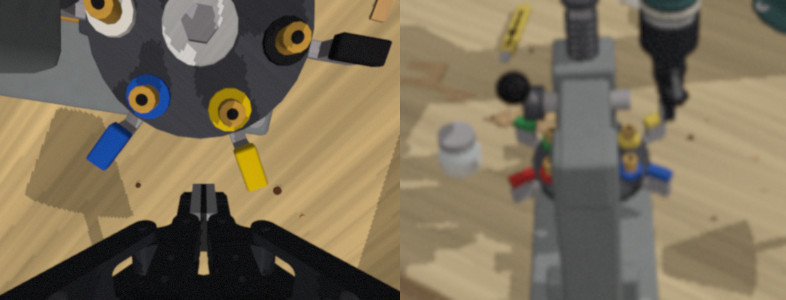

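The wrist view shows the shut fingers at (203,195) px, between the blue (110,145) and yellow (250,165) tabs. Next I go down and start the arc push.

{"api": "drive_tool", "payload": {"deltas": "0 0 2 0 0 0 1;0 0 2 0 0 0 1;0 0 1 0 0 0 1;0 0 0 0 0 0 1"}}

```text
time_s: 4.2
position: [0.5107, -0.0061, 0.0903]
ee_rot: [180.0, 0.0, -47.9]
force: [-0.2, 0.1, 0.2]
finger_gap: -0.001
grasp_force: 0.0
```

{"api": "drive_tool", "payload": {"deltas": "0.015 0.555 0 0 0 -3 1;0.015 0.555 0 0 0 -3 1;0.015 0.555 0 0 0 -3 1;0.015 0.555 0 0 0 -3 1;0.015 0.555 0 0 0 -3 1;0.015 0.555 0 0 0 -3 1;0.015 0.555 0 0 0 -3 1"}}

```text
time_s: 5.08
position: [0.489, -0.0358, 0.0919]
ee_rot: [-179.8, -0.2, -26.8]
force: [2.9, 3.5, -1.0]
finger_gap: -0.0
grasp_force: 1.9
```

{"api": "drive_tool", "payload": {"deltas": "0.015 0.555 0 0 0 -3 1;0.015 0.555 0 0 0 -3 1;0.015 0.555 0 0 0 -3 1;0.015 0.555 0 0 0 -3 1;0.015 0.555 0 0 0 -3 1;0.015 0.555 0 0 0 -3 1;0.015 0.555 0 0 0 -3 1;0.015 0.555 0 0 0 -3 1;0.015 0.555 0 0 0 -3 1;0.015 0.555 0 0 0 -3 1"}}

```text
time_s: 6.32
position: [0.4769, -0.091, 0.0919]
ee_rot: [179.9, -0.2, 3.1]
force: [0.2, -0.2, -0.9]
finger_gap: -0.0
grasp_force: 0.0
```

```bash
python3 - <<'E'
from cell import *
import cv2
a=grab_frame("wrist")["img"];b=grab_frame("top")["img"][150:286,270:450]
cv2.imwrite("pics/w2.png",cv2.hconcat([cv2.resize(a,(400,300)),cv2.resize(b,(398,300))])[:,:,::-1])
E
```

```text
(no output)
```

View pics/w2.png

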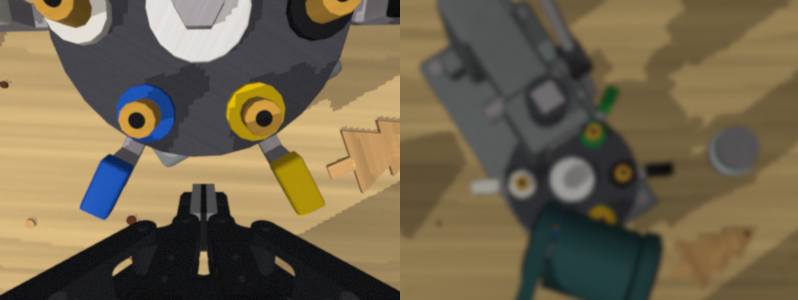

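It has snapped one step: green now sits at (608,98) px, where red was, and the fingers (203,195) are free between blue and yellow. Same stroke again.

{"api": "drive_tool", "payload": {"deltas": "0.015 0.555 0 0 0 -3 1;0.015 0.555 0 0 0 -3 1;0.015 0.555 0 0 0 -3 1;0.015 0.555 0 0 0 -3 1;0.015 0.555 0 0 0 -3 1;0.015 0.555 0 0 0 -3 1;0.015 0.555 0 0 0 -3 1;0.015 0.555 0 0 0 -3 1;0.015 0.555 0 0 0 -3 1;0.015 0.555 0 0 0 -3 1"}}

```text
time_s: 7.68
position: [0.493, -0.1415, 0.0912]
ee_rot: [-179.9, -0.1, 33.1]
force: [-1.2, 3.9, 1.7]
finger_gap: -0.003
grasp_force: 2.0
```

{"api": "drive_tool", "payload": {"deltas": "0.015 0.555 0 0 0 -3 1;0.015 0.555 0 0 0 -3 1;0.015 0.555 0 0 0 -3 1;0.015 0.555 0 0 0 -3 1;0.015 0.555 0 0 0 -3 1;0.015 0.555 0 0 0 -3 1;0.015 0.555 0 0 0 -3 1;0.015 0.555 0 0 0 -3 1;0.015 0.555 0 0 0 -3 1;0.015 0.555 0 0 0 -3 1"}}

```text
time_s: 8.93
position: [0.5346, -0.1794, 0.0913]
ee_rot: [179.9, -0.0, 63.1]
force: [0.4, 0.9, 0.1]
finger_gap: 0.0
grasp_force: 0.0
```

```bash
python3 - <<'E'
from cell import *
import cv2
a=grab_frame("wrist")["img"];b=grab_frame("top")["img"][150:286,270:450]
cv2.imwrite("pics/w3.png",cv2.hconcat([cv2.resize(a,(400,300)),cv2.resize(b,(398,300))])[:,:,::-1])
E
```

```text
(no output)
```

View pics/w3.png

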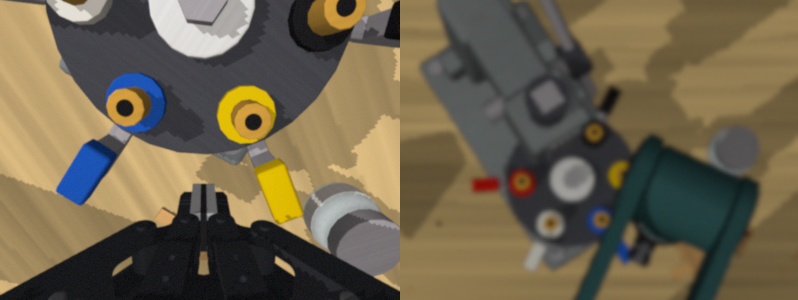

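It snapped again, and red (485,185) is now where blue started. Fingers are free at (203,195), clear of yellow (280,190). I'll lift straight up and back off.

{"api": "drive_tool", "payload": {"deltas": "0 0 -1 0 0 0 1;0 0 -2 0 0 0 1;0 0 -3 0 0 0 1;0 0 -4 0 0 0 1;0 0 -4 0 0 0 1;-3 0 -2 0 0 0 1;-4 -2 0 0 0 0 1;-4 -3 0 0 0 0 1;-4 -3 0 0 0 0 1;-3 -3 0 0 0 0 1;0 0 0 0 0 0 1;0 0 0 0 0 0 1"}}

```text
time_s: 10.52
position: [0.3547, -0.2898, 0.2512]
ee_rot: [179.9, 0.0, 63.0]
force: [0.6, 0.2, 0.4]
finger_gap: -0.0
grasp_force: 0.0
```

```bash
python3 - <<'E'
from cell import *
import cv2,pickle
f=grab_frame("top");pickle.dump(f,open("f1.pkl","wb"))
cv2.imwrite("pics/t4.png",cv2.resize(f["img"][150:286,270:450],(720,544),interpolation=cv2.INTER_CUBIC)[:,:,::-1])
E
```

```text
(no output)
```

View pics/t4.png

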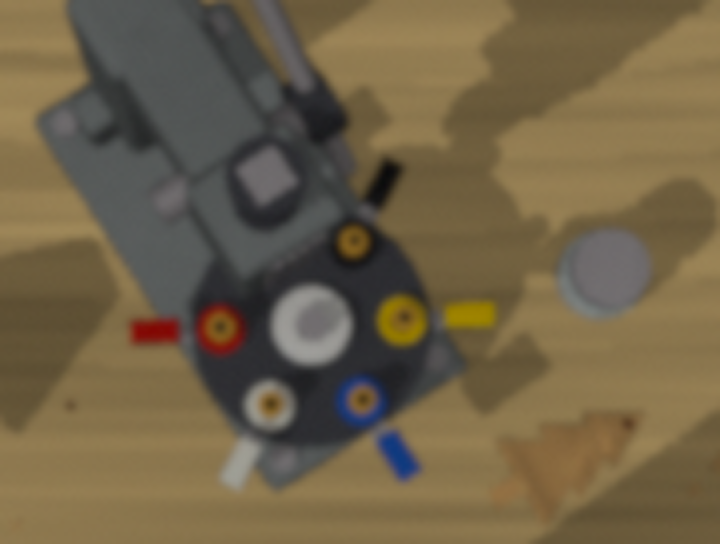

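All tabs sit exactly in stop positions, with yellow at (470,316), red at (156,331) and black at (384,184). That puts green under the punch; the jar and tree haven't moved.

```bash
python3 -c "
from cell import *
print(hand_in())"
```

```text
the job is handed in; nothing more can be done
None
```

I stepped the turret two stops counter-clockwise, backed the hand off and handed the job in: by the other tabs' positions in the last top view the green die (hidden there under the ram) is in its stop under the punch, the jar and tree there are unmoved, and the hand-in returned no verdict.

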